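# Top up the filter rack and scan it in

### The arm

A 7-joint arm with a two-finger parallel gripper is mounted at the origin on the work surface. World frame = base frame: x ahead of the robot, y to its left, z up, the work surface at z = 0. Lengths are in mm, angles in rad, forces in N, time in s.
With the tool pointing down it reaches from about 400 to 875 mm from the base axis. Payload 4.4 kg.
Tool frame: the origin (TCP) lies where the fingers leave the gripper's body, on its centre line; the fingertips stand 73 mm ahead of it and the grasp point (between the pads) lies 54 mm ahead of it; z points along the fingers, y is the line along which they close (so a half turn about z gives the same grasp; the last joint's range is limited). The gripper opens to 85 mm and grips with 20 to 120 N. Pads are 22 mm wide; open, the fingers measure 114 mm over their backs; the gripper's body (76 mm by 85 mm) begins 54 mm behind the grasp point. The pads swing forward as they close: fully open they stand 13 mm farther back than shut.
Start: joints at [-1.19, 0.628, 0.038, 1.517, -0.027, 0.996, -0.02], TCP at [280.835, 586.216, 303.913] pointing down, gripper open.
Joint ranges: [-3.06, 3.06], [-0.37, 2.12], [-1.25, 1.32], [0.18, 2.47], [-1.1, 4.24], [0.23, 1.98], [-2.94, 2.94]. Speed limits (rad/s): [2.57, 2.57, 3.14, 3.14, 3.14, 3.14, 3.14].

### API

Orientations are given as [roll, pitch, yaw] about the fixed x, y, z axes, in that order (R = Rz(yaw) Ry(pitch) Rx(roll)).
In Python, from cell import ctrl gives the robot as it stands.
- The arm moves only by the tool send_rows, never from a script. Its argument "rows" is a list that holds one entry, the list of rows, each a list of 6 numbers: the shift along the tool's x, y, z in cm, then the turn, a rotation vector about the tool's x, y, z in rad. In form: [[[tx, ty, tz, wx, wy, wz], ...]]. A call has 1 to 10 rows; each row is the pose to reach, as a shift and turn from the pose commanded when the call began, along the tool's axes at that moment; what a row does not reach only later rows make up. A row lasts 1/10 s, in which the tool goes at most 50 mm and 8.59 degrees, less where a joint would pass 70% of its speed; a pose out of reach is approached as far as the arm can. A call with a gripper value outside its range is refused whole. "grip" is the closure in counts, from 0 (fully open) to 255 (shut), set as the call begins (left out, the last holds). The fingers move at their own pace and stop on an object; the grip force is fixed at half the most. Time passes only in rows, so rows that repeat a pose let the fingers close. It gives the time, the measured TCP pose, the force, the opening and the grip force at its end, in the units of the state.
- ctrl.read_state(): the state, without advancing time (a new reading comes with each control period).
- ctrl.get_image(name): name is "scene" or "top" or "wrist"; returns a dict with "pixels" (400x640x3 uint8, red, green, blue), "fx", "fy", "cx", "cy" (pixels), "extrinsics" (4x4, takes a point from camera to world coordinates); the wrist camera has in their place "mount" (4x4, takes a point from camera to tool coordinates, whose origin is the TCP and whose axes are the flange's). Camera axes: x right, y up, looking along -z (the intrinsics and any distortion apply to the point x, -y, -z); pixel columns grow to the right and rows downward; lengths in mm; the calibration is good to about 2 mm. A picture is of the moment at which its call begins: read the wrist's pose just before it. There is no depth.
- ctrl.finish_job(): hands the job in; it is judged then, once.
The state is a dict: "clock": time; "qpos": joint angles; "qd": joint speeds; "tau": joint torques, N m; "eef_pos": TCP position; "tool_rot": TCP orientation; "force": force on the tool from outside, world axes, zero at the start; "torque": the same for the moment, N m; "width": finger opening in mm; "gripper_force": force on a finger pad.
Only numpy, scipy, OpenCV 4.12 (cv2) and the standard library are available. Lean on these libraries where they do the work, as an engineer would, in place of code of your own. Each camera call takes 0.05 s, during which the arm holds its last target. There are 200 camera calls.

### The job

Put the two spare cartridges that fit into the two empty cells of the leaning rack, one in each and fully home. Then squeeze the trigger of the clamped bar-code scanner all the way in and let it go, to book the full rack. Leave the cartridges already in the rack, the fat cartridge and the hand tools where they are.

Things in the scene. Friction and masses are not known exactly. Their poses are not given: they have to be found in the camera images.
- cart_1: white filter cartridge that fits the rack: round body 46 mm across and 88 mm tall, above it a narrower square head, 34 x 34 mm with its flats along x and y; 140 mm tall overall, 0.13 to 0.25 kg. Origin: centre of its underside; z runs along it towards the head. It stands either in a rack cell or, as a spare, upright on the bench
- cart_2: white filter cartridge that fits the rack: round body 46 mm across and 88 mm tall, above it a narrower square head, 34 x 34 mm with its flats along x and y; 140 mm tall overall, 0.13 to 0.25 kg. Origin: centre of its underside; z runs along it towards the head. It stands either in a rack cell or, as a spare, upright on the bench
- cart_3: white filter cartridge that fits the rack: round body 46 mm across and 88 mm tall, above it a narrower square head, 34 x 34 mm with its flats along x and y; 140 mm tall overall, 0.13 to 0.25 kg. Origin: centre of its underside; z runs along it towards the head. It stands either in a rack cell or, as a spare, upright on the bench
- cart_4: white filter cartridge that fits the rack: round body 46 mm across and 88 mm tall, above it a narrower square head, 34 x 34 mm with its flats along x and y; 140 mm tall overall, 0.13 to 0.25 kg. Origin: centre of its underside; z runs along it towards the head. It stands either in a rack cell or, as a spare, upright on the bench
- cart_5: white filter cartridge that fits the rack: round body 46 mm across and 88 mm tall, above it a narrower square head, 34 x 34 mm with its flats along x and y; 140 mm tall overall, 0.13 to 0.25 kg. Origin: centre of its underside; z runs along it towards the head. It stands either in a rack cell or, as a spare, upright on the bench
- cell_a_seat (a point): centre of the inner floor of one of the five cells of the rack; its letter tells neither its order in the row nor whether it is empty. z runs up the cell and out of its mouth, leaning 25 degrees from vertical towards the robot; y along the row; x square to both. A cartridge fully home has its underside on this floor, its axis along z at any turn about it, and 55 mm of it standing out of the mouth
- cell_b_seat (a point): centre of the inner floor of one of the five cells of the rack; its letter tells neither its order in the row nor whether it is empty. z runs up the cell and out of its mouth, leaning 25 degrees from vertical towards the robot; y along the row; x square to both. A cartridge fully home has its underside on this floor, its axis along z at any turn about it, and 55 mm of it standing out of the mouth
- cell_c_seat (a point): centre of the inner floor of one of the five cells of the rack; its letter tells neither its order in the row nor whether it is empty. z runs up the cell and out of its mouth, leaning 25 degrees from vertical towards the robot; y along the row; x square to both. A cartridge fully home has its underside on this floor, its axis along z at any turn about it, and 55 mm of it standing out of the mouth
- cell_d_seat (a point): centre of the inner floor of one of the five cells of the rack; its letter tells neither its order in the row nor whether it is empty. z runs up the cell and out of its mouth, leaning 25 degrees from vertical towards the robot; y along the row; x square to both. A cartridge fully home has its underside on this floor, its axis along z at any turn about it, and 55 mm of it standing out of the mouth
- cell_e_seat (a point): centre of the inner floor of one of the five cells of the rack; its letter tells neither its order in the row nor whether it is empty. z runs up the cell and out of its mouth, leaning 25 degrees from vertical towards the robot; y along the row; x square to both. A cartridge fully home has its underside on this floor, its axis along z at any turn about it, and 55 mm of it standing out of the mouth
- fat_cartridge: a fatter, shorter white cartridge for another machine, 66 mm across and 105 mm tall (its square head also 34 mm), standing upright on the bench near the spares. It does not fit the cells and is to be left alone. Origin: centre of its underside
- scanner: grey-black bar-code scanner lying on its side, clamped in a fixed bench mount 130 mm long. Its grip, a bar 115 mm long (x), 30 mm thick (y) and 36 mm high centred 75 mm above the bench, points to -x; barrel and head (to 107 mm above the bench) aim to -y. Origin on the bench under the barrel; the grip spans x = -130 to -15 mm, y = -2 to +28 mm; z up
- scanner_squeeze (a point): where to pinch grip and trigger together from above, fingers closing along y; 75 mm above the bench, same axes as the scanner. The grip's back face is at y = +22 mm here. The trigger, a hinged bar 26 mm high and 8 mm thick, stands on the -y side of the grip: its outer face is at about y = -33 mm when free and -20 mm when fully squeezed (pair 55 mm wide, then 42)
- trigger (a joint): scanner trigger angle, rad: 0 free, 0.26 fully squeezed against its stop. A spring returns it; at the squeeze point about 3 N start it and 6.5 N hold it fully in
- pliers: blue-handled pliers lying flat, 140 mm; a bystander, to be left where it is
- knife: blue utility knife lying flat, 130 mm; a bystander, to be left where it is
- screwdriver: screwdriver lying flat, 190 mm; a bystander, to be left where it is
- wrench: wrench lying flat, 170 mm; a bystander, to be left where it is
- rack: fixed rack: plywood step 150 x 335 mm, 82 mm high, with a row of five equal square aluminium cells, open-topped, 62 mm outside, 54 mm inside, inner depth 85 mm, pitch 63 mm, all leaning 25 degrees towards the robot. Two are empty; the cartridges in the others reach 235 mm above the bench. Let go part way in, one slides down by itself. Origin: centre of the base's underside, y along the row
Not all that is in view belongs to the job. What is shaped like the cart_5 but orange, red or yellow is not meant.

How it is judged:
By the outcome, as a careful person would: the job done as asked, in the order asked, and still so for the second after the job is handed in, with the robot touching nothing.
It also fails if it takes over 67 s, if anything falls off the work surface, if the arm or the gripper's body presses on something with over 40 N, if the wrist force passes 120 N, or if a joint passes its speed limit or range.

## Working session

There is one attempt and no reset: what is moved stays moved. The work goes in short steps, Python scripts to look and compute and a tool call to move; the robot and the scene stay as the last step left them, time stands still between calls to the robot, and variables do not carry over. Pictures are saved under pics/ and viewed, at most 10 in all, crops included, and the job is handed in when it is done.

Besides the shell and the picture viewer there is one more tool, called after "Call:" by a JSON object that holds its "fn" and its "kwargs", one argument or row to a line. send_rows: Moves the arm, as the interface text tells. Its arguments: {"type":"object","properties":{"rows":{"type":"array","items":{"type":"array","items":{"type":"array","items":{"type":"number"}}}},"grip":{"type":"number"}},"required":["rows"]}

```bash
mkdir -p pics; ls; python3 - <<'E'
from cell import ctrl
import cv2,numpy as np
s=ctrl.read_state();print({k:np.round(v,3).tolist() for k,v in s.items()})
for n in("scene","top"):
    d=ctrl.get_image(n);cv2.imwrite(f"pics/{n}0.png",d["pixels"][...,::-1])
    print({k:np.round(v,3).tolist() for k,v in d.items() if k!="pixels"})
    np.savez(f"{n}0.npz",**d)
d=ctrl.get_image("wrist");print({k:np.round(v,3).tolist() for k,v in d.items() if k!="pixels"})
E
```

```text
pics
{'clock': 0.0, 'qpos': [-1.19, 0.629, 0.038, 1.518, -0.027, 0.996, -0.02], 'qd': [-0.002, 0.0, -0.001, 0.0, -0.0, 0.001, -0.0], 'tau': [-0.002, -56.341, 1.225, -19.344, 0.011, 0.01, 0.0], 'eef_pos': [280.589, 585.738, 302.96], 'tool_rot': [-3.14, 0.0, 2.695], 'force': [0.154, -0.674, -0.686], 'torque': [0.005, 0.011, -0.002], 'gripper_force': 0.0, 'width': 85.365}
{'fx': 500.252, 'fy': 500.252, 'cx': 318.298, 'cy': 205.996, 'extrinsics': [[-0.364, -0.63, 0.686, 1532.568], [0.931, -0.25, 0.264, 458.544], [0.005, 0.735, 0.678, 1076.565], [0.0, 0.0, 0.0, 1.0]]}
{'fx': 474.46, 'fy': 474.46, 'cx': 322.151, 'cy': 195.505, 'extrinsics': [[-0.004, 0.996, -0.087, 407.347], [-1.0, -0.005, -0.008, 79.881], [-0.008, 0.087, 0.996, 1422.056], [0.0, 0.0, 0.0, 1.0]]}
{'fx': 318.284, 'fy': 318.284, 'cx': 324.13, 'cy': 203.638, 'mount': [[-0.0, 0.953, 0.303, 77.282], [1.0, 0.0, 0.0, -0.322], [0.0, 0.303, -0.953, -70.25], [0.0, 0.0, 0.0, 1.0]]}
```

View pics/scene0.png

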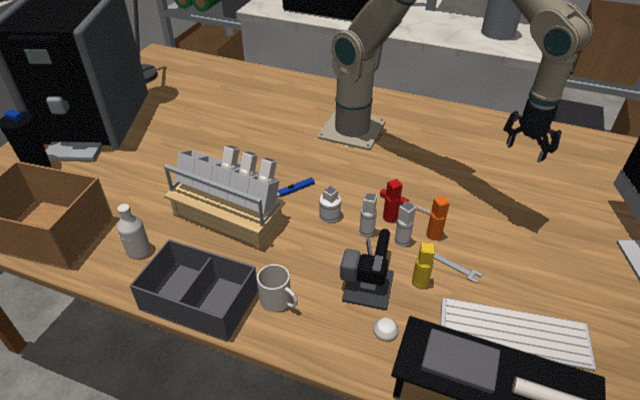

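View pics/top0.png

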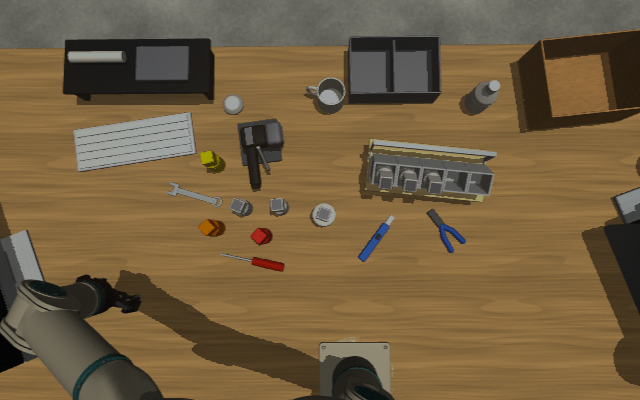

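Top view: the spares are at about (240,206) and (278,205), the fat cartridge at (323,214), and the scanner grip at (255,168). The rack's two empty cells are at its right end, about (457,183) and (481,186). I'll take enlarged crops next.

```bash
python3 - <<'E'
import cv2
t=cv2.imread("pics/top0.png");s=cv2.imread("pics/scene0.png")
a=cv2.resize(t[105:250,195:345],None,fx=4,fy=4,interpolation=cv2.INTER_CUBIC)
cv2.imwrite("pics/t_sp.png",a)
cv2.imwrite("pics/t_rk.png",cv2.resize(t[130:215,350:510],None,fx=5,fy=5,interpolation=cv2.INTER_CUBIC))
cv2.imwrite("pics/s_all.png",cv2.resize(s[140:310,160:430],None,fx=2.95,fy=2.95,interpolation=cv2.INTER_CUBIC))
E
```

```text
(no output)
```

View pics/t_sp.png

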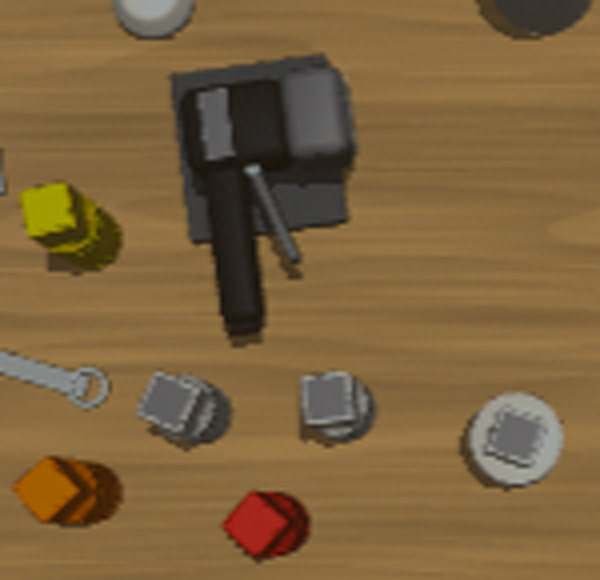

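View pics/t_rk.png

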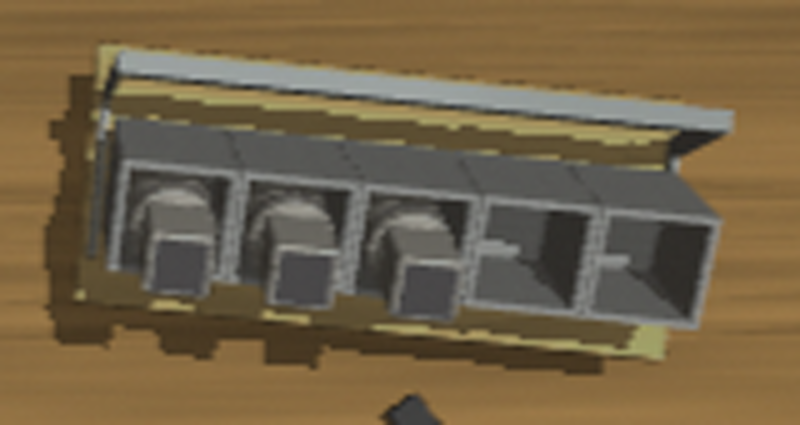

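View pics/s_all.png

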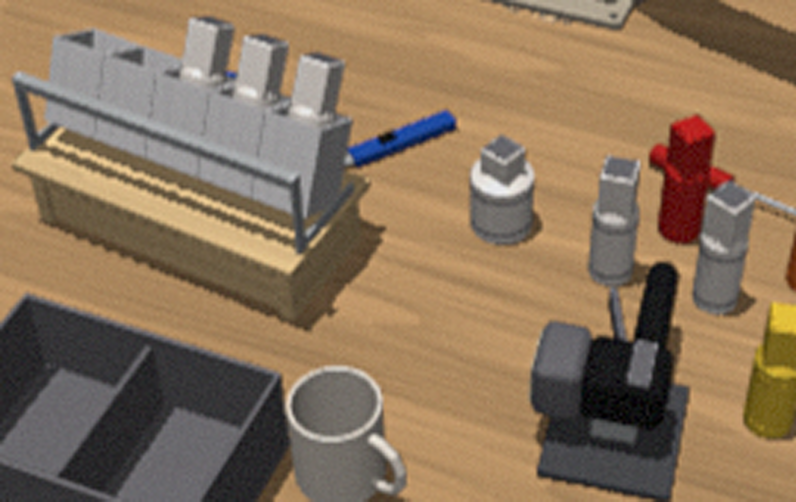

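Top crop (4x): spare heads at (168,403) and (327,398), grip end at (243,325), trigger tip at (295,262). Rack crop (5x): head tops at (180,265), (305,278) and (428,290), with the empty mouths to their right. The scene crop confirms the layout, with both empty cells at the -y end.

```bash
cat > h.py <<'E'
import numpy as np,cv2
from scipy.spatial.transform import Rotation as Rn
def ray(d,p,T=None):
    T=d["extrinsics"] if T is None else T
    v=np.array([(p[0]-d["cx"])/d["fx"],-(p[1]-d["cy"])/d["fy"],-1.])
    v=T[:3,:3]@v; return T[:3,3].copy(),v/np.linalg.norm(v)
def onz(d,p,z,T=None):
    o,v=ray(d,p,T); return o+v*(z-o[2])/v[2]
def tri(*rs):
    A=np.zeros((3,3));b=np.zeros(3)
    for o,v in rs:
        M=np.eye(3)-np.outer(v,v);A+=M;b+=M@o
    x=np.linalg.solve(A,b);return x,[np.linalg.norm((np.eye(3)-np.outer(v,v))@(x-o)) for o,v in rs]
def tool(s):
    T=np.eye(4);T[:3,:3]=Rn.from_euler('xyz',s["tool_rot"]).as_matrix();T[:3,3]=s["eef_pos"];return T
def delta(pos,R,s):
    """shift cm and rotvec in tool axes from state s to TCP pos,R"""
    T=tool(s);return np.round(T[:3,:3].T@(np.array(pos)-T[:3,3])/10,2),np.round(Rn.from_matrix(T[:3,:3].T@R).as_rotvec(),3)
E
python3 - <<'E'
from h import *
t=dict(np.load("top0.npz"));s=dict(np.load("scene0.npz"))
T=lambda p,k,o:(p[0]/k+o[0]-.4,p[1]/k+o[1]-.4)
tp=lambda p:T(p,4,(195,105));tr=lambda p:T(p,5,(350,130));sc=lambda p:T(p,2.95,(160,140))
for n,a,b in[("sp1",tp((168,403)),sc((730,198))),("sp2",tp((327,398)),sc((621,168))),("fat",tp((516,438)),sc((503,150))),
 ("r1",tr((180,265)),sc((320,61))),("r2",tr((305,278)),sc((264,42))),("r3",tr((428,290)),sc((211,23))),("trig",tp((293,258)),sc((614,298))),("grip",tp((243,322)),sc((663,272)))]:
    x,e=tri(ray(t,a),ray(s,b));print(n,x.round(1),np.round(e,1))
print("sp1,sp2 at z140",onz(t,tp((168,403)),140).round(1),onz(t,tp((327,398)),140).round(1))
for p,z in[((180,265),227),((305,278),227),((428,290),227)]:print("head",onz(t,tr(p),z).round(1))
for q in[[(478,195),(603,207),(588,317),(463,303)],[(603,207),(720,218),(697,328),(588,317)]]:
    P=[onz(t,tr(p),z) for p,z in zip(q,(190,190,164,164))];print("mouth",np.mean(P,0).round(1),[x.round(0).tolist() for x in P])
E
```

```text
sp1 [494.1 322.1 136.4] [0.4 0.4]
sp2 [496.4 214.6 140.7] [0.7 0.7]
fat [470.8  86.3 101.7] [0.1 0.1]
r1 [544.7 -73.  221.6] [0.6 0.6]
r2 [ 537.7 -136.1  221.6] [0.4 0.4]
r3 [ 530.9 -197.7  223. ] [0. 0.]
trig [601.7 245.6  76. ] [0.2 0.2]
grip [555.5 280.   79.6] [0.4 0.4]
sp1,sp2 at z140 [493.8 321.8 140. ] [496.7 214.  140. ]
head [543.9 -71.7 227. ]
head [ 536.9 -134.8  227. ]
head [ 530.5 -196.7  227. ]
mouth [ 553.4 -263.9  177. ] [[584.0, -233.0, 190.0], [577.0, -298.0, 190.0], [522.0, -296.0, 164.0], [530.0, -230.0, 164.0]]
mouth [ 546.7 -326.3  177. ] [[577.0, -298.0, 190.0], [571.0, -358.0, 190.0], [516.0, -353.0, 164.0], [522.0, -296.0, 164.0]]
```

```bash
python3 - <<'E'
from h import *
from cell import ctrl
s=ctrl.read_state();R=Rn.from_euler('xyz',[np.pi,0,np.pi/2]).as_matrix()
print(delta([495,268,330],R,s))
E
```

```text
(array([-33.07, -19.41,  -2.65]), array([-1.000e-03,  1.000e-03,  1.124e+00]))
```

Call:
{"fn": "send_rows", "kwargs": {
  "rows": [
    [[-33.1, -19.4, -2.6, 0, 0, 1.124], [-33.1, -19.4, -2.6, 0, 0, 1.124], [-33.1, -19.4, -2.6, 0, 0, 1.124], [-33.1, -19.4, -2.6, 0, 0, 1.124], [-33.1, -19.4, -2.6, 0, 0, 1.124], [-33.1, -19.4, -2.6, 0, 0, 1.124], [-33.1, -19.4, -2.6, 0, 0, 1.124], [-33.1, -19.4, -2.6, 0, 0, 1.124], [-33.1, -19.4, -2.6, 0, 0, 1.124], [-33.1, -19.4, -2.6, 0, 0, 1.124]]
  ],
  "grip": 0
}}

```text
clock: 1.15
eef_pos: [495.7, 267.6, 329.7]
tool_rot: [-3.141, -0.0, 1.569]
force: [-0.5, 0.0, 0.0]
width: 85.1
gripper_force: 0.0
```

```bash
cat >> h.py <<'E'
def wrist(ctrl,name):
    s=ctrl.read_state();d=ctrl.get_image("wrist");cv2.imwrite(f"pics/{name}.png",d["pixels"][...,::-1])
    d["T"]=tool(s)@d["mount"];np.savez(name+".npz",**d);return s,d
E
python3 - <<'E'
from h import *
from cell import ctrl
s,d=wrist(ctrl,"w1");print(s["clock"],s["eef_pos"],s["tool_rot"],s["qpos"].round(2) if hasattr(s["qpos"],'round') else s["qpos"])
E
```

```text
1.15 [495.6551965  267.64380846 329.72720322] [-3.14099843e+00 -7.62699037e-05  1.56934253e+00] [-0.79  0.5   0.37  1.74 -0.21  0.95 -0.34]
```

View pics/w1.png

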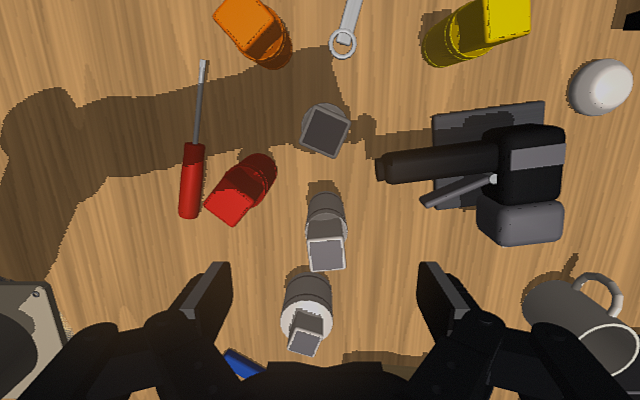

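Wrist view: spare head tops at about (325,132), turned, and (326,254), nearly aligned. The scanner grip runs from (380,170) to (500,155), with the trigger bar below it ending at (425,203).

```bash
python3 - <<'E'
from h import *
d=dict(np.load("w1.npz"));im=d["pixels"].copy();T=d["T"]
for n,c in(("sp1",(325,132)),("sp2",(326,256))):
    m=np.zeros((402,642),np.uint8)
    cv2.floodFill(im.copy(),m,c,(0,0,0),(14,)*3,(14,)*3,4|(255<<8)|cv2.FLOODFILL_MASK_ONLY|cv2.FLOODFILL_FIXED_RANGE)
    cn=max(cv2.findContours(m[1:-1,1:-1],0,2)[0],key=cv2.contourArea)
    P=np.array([onz(d,p[0],140,T)[:2] for p in cn],np.float32)
    (ct,wh,an)=cv2.minAreaRect(P);print(n,np.round(ct,1),np.round(wh,1),round(an,1))
for n,p,z in(("gripback",(383,155),93),("gripback2",(480,144),93),("gripfront",(390,184),93),("gripfront2",(490,173),93),("trig out",(430,207),88),("trig out2",(470,196),88),("fat",(305,342),105)):
    print(n,onz(d,p,z,T).round(1))
E
```

```text
sp1 [495.9 321.9] [27.8 27.5] 66.4
sp2 [497.  213.6] [28.3 29. ] 3.7
gripback [552.5 296.3  93. ]
gripback2 [644.6 306.7  93. ]
gripfront [561.  267.5  93. ]
gripfront2 [658.5 278.5  93. ]
trig out [604.8 241.8  88. ]
trig out2 [644.5 253.5  88. ]
fat [473.8  87.2 105. ]
```

Call:
{"fn": "send_rows", "kwargs": {
  "rows": [
    [[-5.37, 0.13, 0, 0, 0, -0.065], [-5.37, 0.13, 0, 0, 0, -0.065], [-5.37, 0.13, 5, 0, 0, -0.065], [-5.37, 0.13, 9, 0, 0, -0.065], [-5.37, 0.13, 12, 0, 0, -0.065], [-5.37, 0.13, 14.5, 0, 0, -0.065], [-5.37, 0.13, 16, 0, 0, -0.065], [-5.37, 0.13, 16, 0, 0, -0.065]]
  ]
}}

```text
clock: 2.0
eef_pos: [494.7, 215.6, 167.7]
tool_rot: [-3.136, 0.001, 1.638]
force: [-0.5, -0.4, -0.5]
width: 85.2
gripper_force: 0.0
```

Call:
{"fn": "send_rows", "kwargs": {
  "rows": [
    [[0, 0, 0, 0, 0, 0], [0, 0, 0, 0, 0, 0], [0, 0, 0, 0, 0, 0], [0, 0, 0, 0, 0, 0], [0, 0, 0, 0, 0, 0], [0, 0, 0, 0, 0, 0], [0, 0, 0, 0, 0, 0], [0, 0, 0, 0, 0, 0]]
  ],
  "grip": 255
}}

```text
clock: 2.8
eef_pos: [497.4, 215.0, 171.1]
tool_rot: [3.14, -0.001, 1.636]
force: [0.1, -0.4, 6.0]
width: 33.7
gripper_force: 59.7
```

Call:
{"fn": "send_rows", "kwargs": {
  "rows": [
    [[0, 0, -3, 0, 0, 0], [0, 0, -8, 0, 0, 0], [0, 0, -13, 0, 0, 0], [0, 0, -18, 0, 0, 0], [0, 0, -23, 0, 0, 0], [0, 0, -26, 0, 0, 0], [0, 0, -26, 0, 0, 0]]
  ]
}}

```text
clock: 3.5
eef_pos: [498.4, 214.7, 434.7]
tool_rot: [3.133, -0.004, 1.636]
force: [0.2, -0.2, -1.8]
width: 33.4
gripper_force: 59.8
```

```bash
cat >> h.py <<'E'
psi=-0.107;a=np.radians(25)
yc=np.array([-np.sin(psi),np.cos(psi),0]);xh=np.array([np.cos(psi),np.sin(psi),0])
zc=-np.sin(a)*xh+np.array([0,0,np.cos(a)]);xc=np.cross(yc,zc)
RC=np.column_stack([yc,xc,-zc])
M5=np.array([545.3,-326,177]);M4=np.array([552,-263.3,177])
E
python3 - <<'E'
from h import *
from cell import ctrl
s=ctrl.read_state();print(s["eef_pos"],s["tool_rot"],s["width"],s["force"])
p=M5+240*zc;p[2]=430;print(p,delta(p,RC,s))
E
```

```text
[498.43148138 214.69939867 434.73175107] [ 3.13280443 -0.00398662  1.63560277] 33.43721482001952 [ 0.16884913 -0.20729586 -1.81193987]
[ 444.4516902  -315.16786021  430.        ] (array([-52.53,  -8.82,   0.19]), array([-0.427, -0.042,  0.168]))
```

Call:
{"fn": "send_rows", "kwargs": {
  "rows": [
    [[-4, -0.7, 0, -0.02, 0, 0.01], [-9, -1.5, 0, -0.05, 0, 0.02], [-14, -2.3, 0, -0.1, -0.01, 0.04], [-19, -3.2, 0, -0.15, -0.015, 0.06], [-24, -4, 0, -0.2, -0.02, 0.08], [-29, -4.9, 0, -0.25, -0.025, 0.1], [-34, -5.7, 0, -0.3, -0.03, 0.12], [-39, -6.5, 0, -0.34, -0.034, 0.14], [-44, -7.4, 0, -0.38, -0.038, 0.15], [-49, -8.2, 0, -0.41, -0.04, 0.16]]
  ]
}}

```text
clock: 4.5
eef_pos: [445.7, -274.5, 428.6]
tool_rot: [2.731, 0.005, 1.472]
force: [0.6, 0.7, -1.4]
width: 33.8
gripper_force: 59.7
```

```bash
python3 - <<'E'
from h import *
from cell import ctrl
s=ctrl.read_state();print(s["eef_pos"],s["tool_rot"],s["width"],s["force"],s["qpos"])
p=M5+225*zc;print(p,delta(p,RC,s))
E
```

```text
[ 445.73655441 -274.50431713  428.5691576 ] [2.73085688 0.00514676 1.47203723] 33.83322833918449 [ 0.61991639  0.67841092 -1.41117213] [ 0.1138864   0.2074033   0.59191316  1.95987175 -0.51606628  0.7174977
  0.92134118]
[ 450.75470957 -315.84486895  380.91925208] (array([-4.04, -1.08,  4.75]), array([-0.026,  0.001,  0.01 ]))
```

Call:
{"fn": "send_rows", "kwargs": {
  "rows": [
    [[-4.0, -1.0, 0, -0.026, 0, 0.01], [-4.0, -1.0, 2, -0.026, 0, 0.01], [-4.0, -1.1, 4.2, -0.026, 0, 0.01], [-4.0, -1.1, 4.75, -0.026, 0, 0.01], [-4.0, -1.1, 4.75, -0.026, 0, 0.01], [-4.0, -1.1, 4.75, -0.026, 0, 0.01]]
  ]
}}

```text
clock: 5.1
eef_pos: [452.2, -314.4, 382.5]
tool_rot: [2.704, 0.003, 1.463]
force: [0.4, -0.5, -1.3]
width: 33.4
gripper_force: 59.5
```

```bash
python3 - <<'E'
from h import *
from cell import ctrl
s,d=wrist(ctrl,"w2")
p=M5+225*zc;print(s["eef_pos"],p,delta(p,RC,s))
im=cv2.imread("pics/w2.png")
def px(P):
    q=np.linalg.inv(d["T"])@np.r_[P,1];return (round(d["cx"]+d["fx"]*q[0]/-q[2]),round(d["cy"]-d["fy"]*q[1]/-q[2]))
for M in(M4,M5):
    print([px(M+31*i*xc+31*j*yc) for i,j in((1,1),(1,-1),(-1,-1),(-1,1))])
E
```

```text
[ 452.17436141 -314.41337374  382.45058375] [ 450.75470957 -315.84486895  380.91925208] (array([-0.16, -0.18,  0.09]), array([0.001, 0.003, 0.001]))
[(357, 83), (355, 154), (288, 154), (286, 83)]
[(355, 156), (353, 218), (291, 218), (288, 156)]
```

View pics/w2.png

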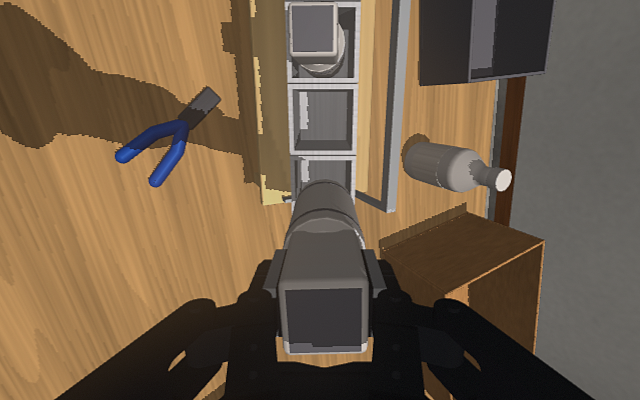

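Call:
{"fn": "send_rows", "kwargs": {
  "rows": [
    [[-0.07, -0.08, 1, 0, 0, 0], [-0.07, -0.08, 3, 0, 0, 0], [-0.07, -0.08, 5, 0, 0, 0], [-0.07, -0.08, 6, 0, 0, 0], [-0.07, -0.08, 6.5, 0, 0, 0], [-0.07, -0.08, 7.0, 0, 0, 0], [-0.07, -0.08, 7.5, 0, 0, 0], [-0.07, -0.08, 8, 0, 0, 0], [-0.07, -0.08, 8, 0, 0, 0]]
  ]
}}

```text
clock: 6.05
eef_pos: [485.3, -318.8, 309.1]
tool_rot: [2.704, 0.002, 1.463]
force: [-0.0, 0.9, -1.1]
width: 33.6
gripper_force: 59.6
```

Call:
{"fn": "send_rows", "kwargs": {
  "rows": [
    [[0, 0, 1, 0, 0, 0], [0, 0, 2, 0, 0, 0], [0, 0, 3, 0, 0, 0], [0, 0, 4, 0, 0, 0], [0, 0, 4.6, 0, 0, 0], [0, 0, 5, 0, 0, 0], [0, 0, 5.3, 0, 0, 0], [0, 0, 5.3, 0, 0, 0]]
  ]
}}

```text
clock: 6.85
eef_pos: [507.5, -321.6, 261.1]
tool_rot: [2.704, 0.002, 1.463]
force: [-0.1, -0.5, -0.9]
width: 33.8
gripper_force: 59.7
```

Call:
{"fn": "send_rows", "kwargs": {
  "rows": [
    [[0, 0, 0.2, 0, 0, 0], [0, 0, 0.35, 0, 0, 0], [0, 0, 0.5, 0, 0, 0], [0, 0, 0.5, 0, 0, 0]]
  ]
}}

```text
clock: 7.25
eef_pos: [509.6, -321.7, 256.8]
tool_rot: [2.704, 0.002, 1.463]
force: [-0.4, 0.3, -1.8]
width: 33.5
gripper_force: 59.7
```

Call:
{"fn": "send_rows", "kwargs": {
  "rows": [
    [[0, 0, 0, 0, 0, 0], [0, 0, 0, 0, 0, 0], [0, 0, 0, 0, 0, 0], [0, 0, 0, 0, 0, 0], [0, 0, 0, 0, 0, 0], [0, 0, 0, 0, 0, 0]]
  ],
  "grip": 80
}}

```text
clock: 7.85
eef_pos: [509.6, -321.8, 257.0]
tool_rot: [2.704, 0.002, 1.463]
force: [-0.0, -0.1, -0.2]
width: 58.6
gripper_force: 0.0
```

Call:
{"fn": "send_rows", "kwargs": {
  "rows": [
    [[0, 0, -2, 0, 0, 0], [0, 0, -5, 0, 0, 0], [0, 0, -9, 0, 0, 0], [0, 0, -13, 0, 0, 0], [0, 0, -15, 0, 0, 0], [0, 0, -15, 0, 0, 0]]
  ]
}}

```text
clock: 8.45
eef_pos: [446.1, -315.7, 396.0]
tool_rot: [2.699, 0.005, 1.462]
force: [0.2, -0.1, 0.1]
width: 58.6
gripper_force: 0.0
```

```bash
python3 - <<'E'
from h import *
from cell import ctrl
s,d=wrist(ctrl,"w3")
print(s["eef_pos"],s["tool_rot"])
cv2.imwrite("pics/w3c.png",cv2.resize(cv2.imread("pics/w3.png")[:,220:440],None,fx=1.5,fy=1.5))
R=Rn.from_euler('xyz',[np.pi,0,np.radians(66.4)]).as_matrix()
print(delta([495.5,322,330],R,s))
E
```

```text
[ 446.11890331 -315.74525263  396.00396284] [2.69870398 0.00486246 1.46161186]
(array([63.96, -4.54,  4.81]), array([ 0.44 , -0.062,  0.299]))
```

View pics/w3c.png

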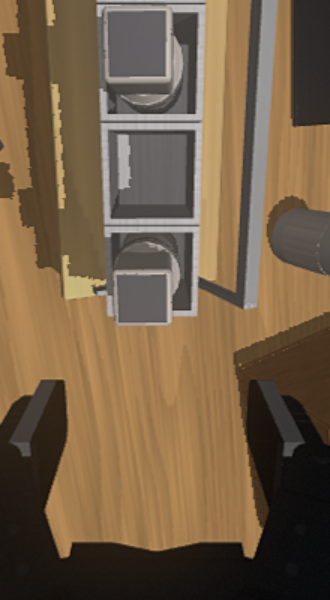

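Cell 5 at the end of the row now holds the cartridge, resting like its neighbours. Cell 4 is empty at about (150,172) in the crop. Next is the second spare.

Call:
{"fn": "send_rows", "kwargs": {
  "rows": [
    [[5, -0.3, 0.3, 0.03, 0, 0.02], [10, -0.7, 0.7, 0.06, -0.01, 0.04], [15, -1, 1.1, 0.1, -0.014, 0.07], [20, -1.4, 1.5, 0.14, -0.02, 0.1], [25, -1.8, 1.9, 0.18, -0.025, 0.12], [30, -2.1, 2.3, 0.22, -0.03, 0.15], [35, -2.5, 2.6, 0.26, -0.036, 0.18], [40, -2.8, 3, 0.3, -0.042, 0.2], [45, -3.2, 3.4, 0.34, -0.048, 0.23], [50, -3.5, 3.8, 0.38, -0.054, 0.26]]
  ],
  "grip": 0
}}

```text
clock: 9.5
eef_pos: [483.5, 182.7, 341.0]
tool_rot: [3.091, -0.007, 1.2]
force: [1.1, -0.7, 0.3]
width: 85.3
gripper_force: 0.0
```

```bash
python3 - <<'E'
from h import *
from cell import ctrl
s=ctrl.read_state();print(s["eef_pos"],s["tool_rot"])
R=Rn.from_euler('xyz',[np.pi,0,np.radians(66.4)]).as_matrix()
for z in(250,169):print(delta([495.5,322,z],R,s))
E
```

```text
[483.52813795 182.71328302 340.97530464] [ 3.09073826 -0.00663921  1.19974884]
(array([13.35, -4.4 ,  8.97]), array([ 0.051, -0.008,  0.041]))
(array([13.3 , -4.81, 17.06]), array([ 0.051, -0.008,  0.041]))
```

Call:
{"fn": "send_rows", "kwargs": {
  "rows": [
    [[5, -1.6, 2, 0.05, -0.008, 0.04], [9.5, -3.1, 4, 0.05, -0.008, 0.04], [13.35, -4.3, 6, 0.05, -0.008, 0.04], [13.35, -4.3, 9, 0.05, -0.008, 0.04], [13.35, -4.5, 12, 0.05, -0.008, 0.04], [13.3, -4.6, 14, 0.05, -0.008, 0.04], [13.3, -4.7, 16, 0.05, -0.008, 0.04], [13.3, -4.8, 16.8, 0.05, -0.008, 0.04], [13.3, -4.8, 16.8, 0.05, -0.008, 0.04]]
  ]
}}

```text
clock: 10.4
eef_pos: [495.8, 318.9, 171.4]
tool_rot: [3.14, 0.002, 1.159]
force: [-0.1, -0.1, 0.4]
width: 85.2
gripper_force: 0.0
```

Call:
{"fn": "send_rows", "kwargs": {
  "rows": [
    [[0.25, -0.15, 0, 0, 0, 0], [0.25, -0.15, 0, 0, 0, 0], [0.25, -0.15, 0, 0, 0, 0]]
  ]
}}

```text
clock: 10.7
eef_pos: [497.0, 322.5, 174.5]
tool_rot: [3.137, -0.003, 1.16]
force: [0.3, -0.0, -0.4]
width: 85.4
gripper_force: 0.0
```

Call:
{"fn": "send_rows", "kwargs": {
  "rows": [
    [[0, 0, 0, 0, 0, 0], [0, 0, 0, 0, 0, 0], [0, 0, 0, 0, 0, 0], [0, 0, 0, 0, 0, 0], [0, 0, 0, 0, 0, 0], [0, 0, 0, 0, 0, 0], [0, 0, 0, 0, 0, 0]]
  ],
  "grip": 255
}}

```text
clock: 11.4
eef_pos: [496.6, 322.1, 173.8]
tool_rot: [3.138, -0.002, 1.159]
force: [-2.2, 0.1, 3.4]
width: 33.5
gripper_force: 59.6
```

Call:
{"fn": "send_rows", "kwargs": {
  "rows": [
    [[0, 0, -3, 0, 0, 0], [0, 0, -8, 0, 0, 0], [0, 0, -13, 0, 0, 0], [0, 0, -18, 0, 0, 0], [0, 0, -23, 0, 0, 0], [0, 0, -26, 0, 0, 0], [0, 0, -26, 0, 0, 0]]
  ]
}}

```text
clock: 12.1
eef_pos: [497.2, 322.1, 438.0]
tool_rot: [3.133, -0.009, 1.159]
force: [0.7, -0.5, -2.3]
width: 33.3
gripper_force: 60.4
```

```bash
python3 - <<'E'
from h import *
from cell import ctrl
s=ctrl.read_state()
p=M4+240*zc;p[2]=435;print(p,delta(p,RC,s))
E
```

```text
[ 451.1516902  -252.46786021  435.        ] (array([-5.450e+01,  1.878e+01, -2.000e-02]), array([-0.423,  0.059, -0.302]))
```

Call:
{"fn": "send_rows", "kwargs": {
  "rows": [
    [[-4.5, 1.5, 0, -0.02, 0, -0.02], [-9, 3.1, 0, -0.06, 0.01, -0.04], [-13.5, 4.7, 0, -0.1, 0.014, -0.07], [-18, 6.2, 0, -0.14, 0.02, -0.1], [-22.5, 7.8, 0, -0.18, 0.025, -0.13], [-27, 9.3, 0, -0.22, 0.03, -0.16], [-31.5, 10.9, 0, -0.26, 0.036, -0.19], [-36, 12.4, 0, -0.3, 0.042, -0.22], [-40.5, 14, 0, -0.34, 0.048, -0.25], [-45, 15.5, 0, -0.38, 0.054, -0.28]]
  ]
}}

```text
clock: 13.1
eef_pos: [456.3, -149.2, 432.0]
tool_rot: [2.76, -0.001, 1.441]
force: [0.7, 0.9, -2.1]
width: 33.4
gripper_force: 60.2
```

```bash
python3 - <<'E'
from h import *
from cell import ctrl
s=ctrl.read_state();print(s["eef_pos"],s["tool_rot"],s["qpos"])
p=M4+235*zc+1*xc;print(p,delta(p,RC,s))
E
```

```text
[ 456.34481572 -149.18893938  432.04013599] [ 2.75958906e+00 -1.03234564e-03  1.44099672e+00] [-0.43812005  0.12549685  0.83139935  2.0487253  -0.3031665   0.65558986
  0.45025005]
[ 454.15382123 -252.79031978  390.40494822] (array([-10.31,  -0.51,   4.27]), array([-0.054,  0.008, -0.021]))
```

Call:
{"fn": "send_rows", "kwargs": {
  "rows": [
    [[-4.5, -0.2, 0, -0.05, 0.008, -0.02], [-9, -0.4, 0, -0.05, 0.008, -0.02], [-10.3, -0.5, 1, -0.054, 0.008, -0.021], [-10.3, -0.5, 3, -0.054, 0.008, -0.021], [-10.3, -0.5, 4.2, -0.054, 0.008, -0.021], [-10.3, -0.5, 4.2, -0.054, 0.008, -0.021], [-10.3, -0.5, 4.2, -0.054, 0.008, -0.021]]
  ]
}}

```text
clock: 13.8
eef_pos: [454.9, -251.0, 391.4]
tool_rot: [2.707, -0.001, 1.462]
force: [0.1, -0.2, -1.9]
width: 33.3
gripper_force: 60.2
```

```bash
python3 - <<'E'
from h import *
from cell import ctrl
s=ctrl.read_state();print(s["eef_pos"],s["tool_rot"])
for k in(235,159,97,91):
  p=M4+k*zc+1*xc;print(delta(p,RC,s))
E
```

```text
[ 454.87252313 -250.95878118  391.36567994] [ 2.70735746e+00 -8.41660445e-04  1.46195912e+00]
(array([-0.19, -0.09,  0.07]), array([-0.002,  0.   , -0.002]))
(array([-0.19, -0.07,  7.67]), array([-0.002,  0.   , -0.002]))
(array([-0.19, -0.06, 13.87]), array([-0.002,  0.   , -0.002]))
(array([-0.19, -0.06, 14.47]), array([-0.002,  0.   , -0.002]))
```

Call:
{"fn": "send_rows", "kwargs": {
  "rows": [
    [[-0.19, -0.08, 1, 0, 0, 0], [-0.19, -0.08, 3, 0, 0, 0], [-0.19, -0.08, 5, 0, 0, 0], [-0.19, -0.08, 6, 0, 0, 0], [-0.19, -0.08, 6.5, 0, 0, 0], [-0.19, -0.08, 7.0, 0, 0, 0], [-0.19, -0.08, 7.5, 0, 0, 0], [-0.19, -0.08, 8, 0, 0, 0], [-0.19, -0.08, 8, 0, 0, 0]]
  ]
}}

```text
clock: 14.7
eef_pos: [488.3, -256.4, 319.2]
tool_rot: [2.705, -0.001, 1.463]
force: [0.3, 0.7, -1.8]
width: 33.5
gripper_force: 60.3
```

Call:
{"fn": "send_rows", "kwargs": {
  "rows": [
    [[0, 0, 1, 0, 0, 0], [0, 0, 2, 0, 0, 0], [0, 0, 3, 0, 0, 0], [0, 0, 4, 0, 0, 0], [0, 0, 5, 0, 0, 0], [0, 0, 5.5, 0, 0, 0], [0, 0, 5.8, 0, 0, 0], [0, 0, 5.8, 0, 0, 0]]
  ]
}}

```text
clock: 15.5
eef_pos: [512.6, -259.4, 266.9]
tool_rot: [2.705, -0.001, 1.462]
force: [0.0, -0.5, -2.1]
width: 33.4
gripper_force: 60.3
```

Call:
{"fn": "send_rows", "kwargs": {
  "rows": [
    [[0, 0, 0.3, 0, 0, 0], [0, 0, 0.5, 0, 0, 0], [0, 0, 0.6, 0, 0, 0], [0, 0, 0.6, 0, 0, 0]]
  ]
}}

```text
clock: 15.9
eef_pos: [515.2, -259.5, 261.5]
tool_rot: [2.705, -0.001, 1.462]
force: [-0.2, -0.5, -1.3]
width: 33.5
gripper_force: 60.3
```

Call:
{"fn": "send_rows", "kwargs": {
  "rows": [
    [[0, 0, 0, 0, 0, 0], [0, 0, 0, 0, 0, 0], [0, 0, 0, 0, 0, 0], [0, 0, 0, 0, 0, 0], [0, 0, 0, 0, 0, 0], [0, 0, 0, 0, 0, 0]]
  ],
  "grip": 80
}}

```text
clock: 16.5
eef_pos: [515.2, -259.5, 261.6]
tool_rot: [2.705, -0.001, 1.462]
force: [0.4, 0.3, 0.2]
width: 58.6
gripper_force: 0.0
```

Call:
{"fn": "send_rows", "kwargs": {
  "rows": [
    [[0, 0, -2, 0, 0, 0], [0, 0, -5, 0, 0, 0], [0, 0, -9, 0, 0, 0], [0, 0, -13, 0, 0, 0], [0, 0, -15, 0, 0, 0], [0, 0, -15, 0, 0, 0]]
  ]
}}

```text
clock: 17.1
eef_pos: [452.0, -253.6, 400.5]
tool_rot: [2.699, 0.001, 1.462]
force: [1.1, 0.5, 0.4]
width: 58.3
gripper_force: 0.0
```

```bash
python3 - <<'E'
from h import *
from cell import ctrl
d=ctrl.get_image("scene");w=ctrl.get_image("top")["pixels"]
a=cv2.resize(d["pixels"][135:215,165:285,::-1],None,fx=5,fy=5,interpolation=cv2.INTER_CUBIC)
b=cv2.resize(w[145:205,360:500,::-1],(600,190),interpolation=cv2.INTER_CUBIC)
cv2.imwrite("pics/chk.png",np.vstack([a,b]))
s=ctrl.read_state();print(s["eef_pos"],s["tool_rot"],s["qpos"])
# scanner axes from wrist view 1: grip direction
v=np.array([644.6-552.5,306.7-296.3]);print("grip yaw deg",np.degrees(np.arctan2(v[1],v[0])))
E
```

```text
[ 452.23130679 -252.19113602  397.48595686] [ 2.70416180e+00 -1.02236443e-03  1.46329808e+00] [ 0.05461084  0.23028406  0.61629855  2.04724675 -0.63592771  0.60967291
  0.99980025]
grip yaw deg 6.442590861560634
```

View pics/chk.png

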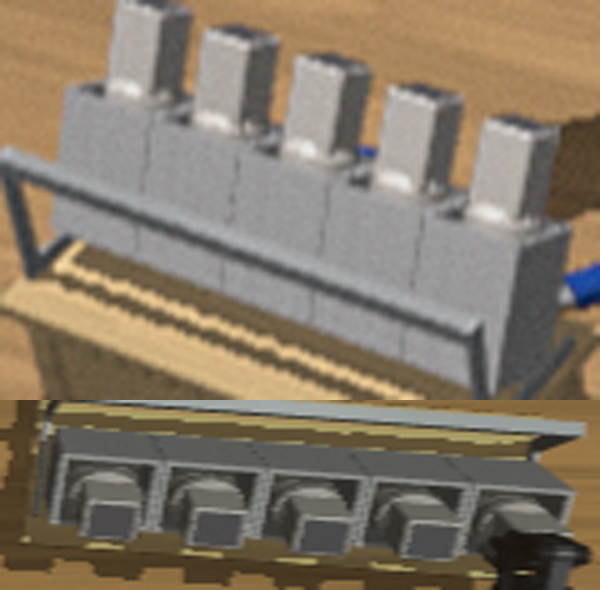

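All five stand at equal height, so both cartridges are home. Now the scanner.

```bash
python3 - <<'E'
from h import *
from cell import ctrl
s=ctrl.read_state()
R=Rn.from_euler('xyz',[np.pi,0,np.radians(6.6)]).as_matrix()
print(delta([630.5,283.4,300],R,s))
E
```

```text
(array([55.15,  6.7 , 13.96]), array([ 0.368, -0.295,  1.325]))
```

Call:
{"fn": "send_rows", "kwargs": {
  "rows": [
    [[4.8, 0.4, 0, 0.03, -0.03, 0.11], [9.6, 0.8, 1, 0.06, -0.05, 0.22], [14.4, 1.5, 2, 0.1, -0.08, 0.34], [19.2, 2, 4, 0.13, -0.1, 0.46], [24, 2.9, 6, 0.16, -0.13, 0.57], [28.8, 3.5, 7.3, 0.19, -0.15, 0.69], [33.6, 4.1, 8.5, 0.22, -0.18, 0.8], [38.4, 4.7, 9.7, 0.26, -0.2, 0.92], [43.2, 5.2, 10.9, 0.29, -0.23, 1.04], [48, 5.8, 12.1, 0.32, -0.26, 1.15]]
  ],
  "grip": 0
}}

```text
clock: 18.2
eef_pos: [584.0, 146.5, 322.7]
tool_rot: [3.089, -0.026, 0.285]
force: [1.2, 0.0, -0.1]
width: 85.3
gripper_force: 0.0
```

```bash
python3 - <<'E'
from h import *
from cell import ctrl
s=ctrl.read_state();print(s["eef_pos"],s["tool_rot"],s["qpos"])
R=Rn.from_euler('xyz',[np.pi,0,np.radians(6.6)]).as_matrix()
print(delta([630.5,283.4,280],R,s))
E
```

```text
[583.97676878 146.46667026 322.71153994] [ 3.08935281 -0.02622582  0.28542163] [-0.87502477  0.71796505  0.98973989  1.67313979 -0.6244742   1.06888061
 -0.99770899]
(array([  8.2 , -12.05,   3.86]), array([ 0.05 , -0.031,  0.169]))
```

Call:
{"fn": "send_rows", "kwargs": {
  "rows": [
    [[2.5, -3.6, 1, 0.03, -0.02, 0.08], [5, -7.2, 2, 0.05, -0.03, 0.16], [7, -10.4, 3, 0.05, -0.03, 0.17], [8.2, -12, 3.9, 0.05, -0.03, 0.17], [8.2, -12, 3.9, 0.05, -0.03, 0.17], [8.2, -12, 3.9, 0.05, -0.03, 0.17], [8.2, -12, 3.9, 0.05, -0.03, 0.17]]
  ]
}}

```text
clock: 18.9
eef_pos: [630.1, 278.3, 282.6]
tool_rot: [3.14, -0.004, 0.116]
force: [0.1, 0.2, 0.2]
width: 85.4
gripper_force: 0.0
```

```bash
python3 - <<'E'
from h import *
from cell import ctrl
s,d=wrist(ctrl,"w4");print(s["eef_pos"],s["tool_rot"],s["qpos"])
E
```

```text
[630.14990176 278.33356258 282.56997409] [ 3.14048347 -0.0044114   0.11603721] [-0.91915811  0.89289564  0.95957872  1.437032   -0.75261173  1.198683
 -1.3192609 ]
```

View pics/w4.png

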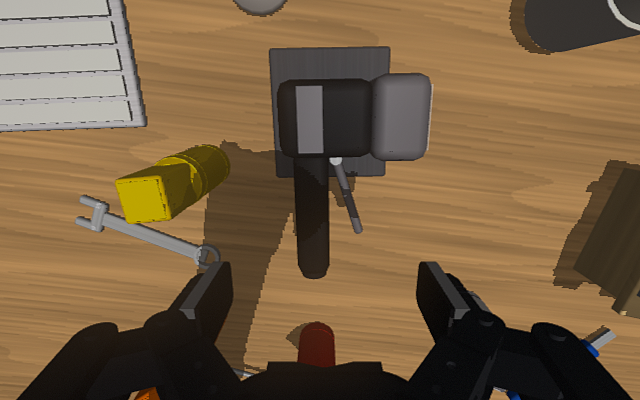

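The grip runs vertically between x=294 and 329 from y=157 to 277, the trigger bar from (337,160) to (358,231), and the barrel edge is at y=157.

```bash
python3 - <<'E'
from h import *
from cell import ctrl
s=ctrl.read_state()
d=dict(np.load("w4.npz"));T=d["T"]
P=lambda p,z:onz(d,p,z,T)[:2]
b1,b2=P((295,170),93),P((298,265),93);f1,f2=P((329,170),93),P((329,265),93)
v=b1-b2;w=f1-f2;u=v/np.linalg.norm(v)+w/np.linalg.norm(w);u/=np.linalg.norm(u);n=np.array([-u[1],u[0]])
print("yaw",np.degrees(np.arctan2(u[1],u[0])),b1,b2,f1,f2,"thick",(b1-f1)@n,(b2-f2)@n)
for p in((343,165),(352,195),(362,229)):
    q=P(p,88);print("trig",q,"from front",(f1+f2)@n/2-q@n,"along",(q-f2)@u)
e=P((312,277),80);bar=P((312,157),93);print("end",e,"barrel",bar,(e-f2)@u,(bar-f2)@u)
mid=(b1+b2+f1+f2)/4;c=mid-n*0; 
# squeeze origin: 7 mm to the -y side of the grip's mid line, near along-value of x
for al in(70,80):
    q=f2+u*((al));q=q+n*(mid@n-7-q@n);R=Rn.from_euler('xyz',[np.pi,0,np.arctan2(u[1],u[0])]).as_matrix()
    print(al,q,delta([*q,129],R,s))
E
```

```text
yaw 6.875662506038296 [652.35886706 304.59111374] [565.1842985  294.11238928] [655.60838279 276.59507853] [568.42929428 266.04982826] thick 28.18371185288669 28.249218126734835
trig [660.21450475 265.21204738] from front 11.836212394785747 along 91.02482214226346
trig [635.12807671 253.98290102] from front 19.981376787164606 along 64.77450982496394
trig [604.84016771 240.61260509] from front 29.62959621544644 along 33.10379612244025
end [546.7469741  279.81249872] barrel [664.72201195 291.71964713] -19.878787110604375 98.67327351250853
70 [637.0729504  281.50325976] (array([ 0.63, -0.23, 15.41]), array([ 0.001, -0.005, -0.004]))
80 [647.00103323 282.70041111] (array([ 1.63, -0.24, 15.42]), array([ 0.001, -0.005, -0.004]))
```

Call:
{"fn": "send_rows", "kwargs": {
  "rows": [
    [[-1.37, -0.23, 3, 0, 0, 0], [-1.37, -0.23, 7, 0, 0, 0], [-1.37, -0.23, 10, 0, 0, 0], [-1.37, -0.23, 12.5, 0, 0, 0], [-1.37, -0.23, 14.5, 0, 0, 0], [-1.37, -0.23, 15.2, 0, 0, 0], [-1.37, -0.23, 15.2, 0, 0, 0], [-1.37, -0.23, 15.2, 0, 0, 0], [-1.37, -0.23, 15.2, 0, 0, 0]]
  ]
}}

```text
clock: 19.85
eef_pos: [617.9, 281.2, 132.3]
tool_rot: [-3.141, -0.008, 0.119]
force: [0.6, 0.0, 0.1]
width: 85.4
gripper_force: 0.0
```

Call:
{"fn": "send_rows", "kwargs": {
  "rows": [
    [[0, 0.2, 0.2, 0, 0, 0], [0, 0.2, 0.2, 0, 0, 0], [0, 0.2, 0.2, 0, 0, 0], [0, 0.2, 0.2, 0, 0, 0], [0, 0.2, 0.2, 0, 0, 0], [0, 0.2, 0.2, 0, 0, 0]]
  ],
  "grip": 115
}}

```text
clock: 20.45
eef_pos: [617.4, 279.2, 129.8]
tool_rot: [-3.141, -0.006, 0.119]
force: [-1.8, -0.3, 5.0]
width: 46.7
gripper_force: 4.5
```

Call:
{"fn": "send_rows", "kwargs": {
  "rows": [
    [[0, 0, 0, 0, 0, 0], [0, 0, 0, 0, 0, 0], [0, 0, 0, 0, 0, 0], [0, 0, 0, 0, 0, 0], [0, 0, 0, 0, 0, 0]]
  ],
  "grip": 140
}}

```text
clock: 20.95
eef_pos: [617.0, 282.0, 130.7]
tool_rot: [-3.137, -0.006, 0.121]
force: [-4.1, 3.9, 11.0]
width: 39.8
gripper_force: 60.6
```

Call:
{"fn": "send_rows", "kwargs": {
  "rows": [
    [[0, 0, 0, 0, 0, 0], [0, 0, 0, 0, 0, 0], [0, 0, 0, 0, 0, 0], [0, 0, 0, 0, 0, 0]]
  ],
  "grip": 170
}}

```text
clock: 21.35
eef_pos: [617.1, 282.0, 130.7]
tool_rot: [-3.137, -0.006, 0.121]
force: [-3.1, 4.9, 10.6]
width: 40.3
gripper_force: 60.6
```

Call:
{"fn": "send_rows", "kwargs": {
  "rows": [
    [[0, 0, 0, 0, 0, 0], [0, 0, 0, 0, 0, 0], [0, 0, 0, 0, 0, 0], [0, 0, 0, 0, 0, 0], [0, 0, 0, 0, 0, 0], [0, 0, 0, 0, 0, 0], [0, 0, 0, 0, 0, 0]]
  ],
  "grip": 0
}}

```text
clock: 22.05
eef_pos: [617.2, 279.2, 128.7]
tool_rot: [-3.141, -0.005, 0.119]
force: [-0.1, 0.7, -0.0]
width: 85.2
gripper_force: 0.0
```

Call:
{"fn": "send_rows", "kwargs": {
  "rows": [
    [[0, 0, -2, 0, 0, 0], [0, 0, -6, 0, 0, 0], [0, 0, -10, 0, 0, 0], [0, 0, -14, 0, 0, 0], [0, 0, -18, 0, 0, 0], [0, 0, -20, 0, 0, 0], [0, 0, -20, 0, 0, 0]]
  ]
}}

```text
clock: 22.75
eef_pos: [617.8, 278.3, 334.3]
tool_rot: [-3.14, -0.013, 0.118]
force: [1.1, -0.0, -0.5]
width: 84.9
gripper_force: 0.0
```

```bash
python3 - <<'E'
from cell import ctrl
print(ctrl.finish_job())
E
```

```text
the job is handed in; nothing more can be done
None
```

Both spare cartridges are fully home in the two empty cells. The scanner trigger was then squeezed until the fingers stalled at about 40 mm and let go, and the job was handed in at about 23 s.

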